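Index and lock the rice-tub turntable

ROBOT

A 7-joint arm with a two-finger parallel gripper is mounted at the origin on the work surface. World frame = base frame: x ahead of the robot, y to its left, z up, the work surface at z = 0. Lengths are in mm, angles in rad, forces in N, time in s.
With the tool pointing down it reaches from about 400 to 875 mm from the base axis. Payload 4.4 kg.
Tool frame: the origin (TCP) lies at the very end of the fingers, on their centre line; the grasp point (between the pads) lies 19 mm behind it; z points along the fingers, y is the line along which they close (so a half turn about z gives the same grasp; the last joint's range is limited). The gripper opens to 85 mm and grips with 20 to 120 N. Pads are 22 mm wide; open, the fingers measure 114 mm over their backs; the gripper's body (76 mm by 85 mm) begins 54 mm behind the grasp point. The pads swing forward as they close: fully open they stand 13 mm farther back than shut.
Start: joints at [-1.33, 0.628, 0.038, 1.517, -0.027, 0.996, -0.02], TCP at [196.281, 619.671, 207.213] pointing down, gripper open.
Joint ranges: [-3.06, 3.06], [-0.37, 2.12], [-1.25, 1.32], [0.18, 2.47], [-1.1, 4.24], [0.23, 1.98], [-2.94, 2.94]. Speed limits (rad/s): [2.57, 2.57, 3.14, 3.14, 3.14, 3.14, 3.14].

INTERFACE

Orientations are given as [roll, pitch, yaw] about the fixed x, y, z axes, in that order (R = Rz(yaw) Ry(pitch) Rx(roll)).
In Python, from cell import ctrl gives the robot as it stands.
- The arm moves only by the tool step_arm, never from a script. Its argument "series" is a list that holds one entry, the list of rows, each a list of 7 numbers: the turn, a rotation vector about the tool's x, y, z as a fraction of full scale, then the shift along the tool's x, y, z as a fraction of full scale, then the closure, from 0 (fully open) to 1 (shut). In form: [[[ax, ay, az, tx, ty, tz, gripper], ...]]. A call has 1 to 12 rows; each row shifts and turns the commanded pose from where the row before left it, along the tool's axes as they then stand; what a row does not reach is not made up. Full scale, the value 1, is 150 mm for a shift and 45 degrees for a turn. A row lasts 1/10 s, in which the tool goes at most 50 mm and 8.59 degrees, less where a joint would pass 70% of its speed; a pose out of reach is approached as far as the arm can. A call with a number of a shift or a turn outside -1 to 1 is refused whole. A call with a gripper value outside its range is refused whole. The fingers move at their own pace and stop on an object; the grip force is fixed at half the most. Time passes only in rows, so rows that do not move let the fingers close. It gives the time, the measured TCP pose, the force, the opening and the grip force at its end, in the units of the state.
- ctrl.read_state(): the state, without advancing time (a new reading comes with each control period).
- ctrl.get_image(name): name is "scene" or "top"; returns a dict with "img" (400x640x3 uint8, red, green, blue), "fx", "fy", "cx", "cy" (pixels), "R" (3x3) and "t" (3): a world point X has camera coordinates R X + t. Camera axes: x right, y down, z forward; pixel columns grow to the right and rows downward; lengths in mm; the calibration is good to about 2 mm. A picture is of the moment at which its call begins. There is no depth.
- ctrl.finish_job(): hands the job in; it is judged then, once.
Trained networks look in a picture, given as the dict that the camera call returned (one of the last four; its "shot" number tells which), for a name from the list of things; names that differ only in an ending like _2 or _b are one class to them, and where a whole thing is asked for, a point or a joint stands for the part that bears it (a point fixed in the world has none). Each returns a list of dicts, best first, with "score" (0 to 1); they miss things now and then, are a little off and sometimes report something else, mostly with a low value. They report only what shows in the picture. A call takes as long as a camera call.
- ctrl.recognise(picture, thing): "centre" ([column, row] in pixels, amid what is visible of it).
The state is a dict: "clock": time; "qpos": joint angles; "qd": joint speeds; "tau": joint torques, N m; "eef_pos": TCP position; "tool_rot": TCP orientation; "force": force on the tool from outside, world axes, zero at the start; "torque": the same for the moment, N m; "width": finger opening in mm; "gripper_force": force on a finger pad.
Only numpy, scipy, OpenCV 4.12 (cv2) and the standard library are available. Lean on these libraries where they do the work, as an engineer would, in place of code of your own. Each camera call takes 0.05 s, during which the arm holds its last target. There are 200 camera calls.

TASK

Fold the steel latch arm over so that its nose lies on the raised rim of the tub's turntable, then push the turntable round by its pegs until the nose drops fully into the notch in the rim, and push on against the latch with about 10 N for a moment to make sure that it holds before letting go. Turn it steadily without spinning it, never push on the turntable or the latch with more than 20 N, and leave the bowl, the paddle and the spatula where they are.

Things in the scene. Friction and masses are not known exactly. Their poses are not given: they have to be found in the camera images.
- axis (a point): Centre of a round cypress turntable, on its axis, level with its deck (36 mm above the counter). Deck 330 mm across, with a raised rim along its edge, 150 to 165 mm from the axis, its top 48 mm above the counter, broken by one notch 17 mm wide. A wooden tub 200 mm across is fixed on the deck (brim 98 mm above the counter). The stand underneath is fixed.
- peg (a point): Centre, at half height, of one of six fixed upright wooden pegs between tub and rim: 14 mm thick, centres 126 mm from the axis, from the deck up to 91 mm above the counter, 60 degrees apart. This is the one 30 degrees anticlockwise of the notch (seen from above).
- turntable (a joint): Turntable angle, rad, anticlockwise from above positive, endless; starts at -1.1 to -0.55. At 0 the notch points exactly at the stud; it locks, depending on where the latch stands, somewhere from -0.08 to 0.08: find it by feel. 2 to 3 N at a peg turns it; it stops soon after one stops pushing. Once locked it has about 1.5 mm of play each way, then stops dead.
- mark (a point): Top of a small dark steel stud, 10 mm across, on the stand's tongue, 262 mm from the axis, 15 mm above the counter, left of the turntable as seen from the robot (within 20 degrees). It shows the side of the latch.
- latch_place (a point): Nominal place of the latch's hinge pin, 215 mm from the axis on the line to the stud, 62 mm above the counter. The real latch is turned about the turntable's axis from here by up to 0.08 rad either way (17 mm), which is not measured. Its pin is level, square to the line to the axis, between two steel cheeks (36 mm across in all, tops 72 mm above the counter).
- latch (a joint): Latch arm angle, rad. 0: level, nose down in the notch (locked). About 0.17: nose on the rim. 1.95: parked at the start, leaning 22 degrees back, away from the tub; pushed past upright it falls on to the rim by its weight, and later into the notch. At its end a crossbar 64 mm long, 12 mm thick, parallel to the pin, 62 mm from it: parked, 117 mm above the counter, 244 mm from the axis.
- paddle: White plastic rice paddle, 210 mm long, 8 mm thick, lying flat to the right of the turntable; origin underneath, between handle and blade; leave it alone.
- spatula: Stainless steel fan-shaped spatula, 220 mm long, up to 85 mm wide, lying flat to the right of the turntable; origin underneath, between handle and blade; leave it alone.
- bowl: White ceramic bowl, 116 mm across, 62 mm high, upright; origin at the centre of its underside. Stands to the right of the turntable; leave it alone.

How it is judged:
By the outcome, as a careful person would: the job done as asked, in the order asked, and still so for the second after the job is handed in, with the robot touching nothing.
It also fails if it takes over 51 s, if anything falls off the work surface, if the arm or the gripper's body presses on something with over 40 N, if the wrist force passes 120 N, or if a joint passes its speed limit or range.

## Working session

There is one attempt and no reset: what is moved stays moved. The work goes in short steps, Python scripts to look and compute and a tool call to move; the robot and the scene stay as the last step left them, time stands still between calls to the robot, and variables do not carry over. Pictures are saved under pics/ and viewed, at most 13 in all, crops included, and the job is handed in when it is done.

Besides the shell and the picture viewer there is one more tool, called after "Call:" as name(argument=value, ...) on one line, values as JSON. step_arm: Moves the arm, as the interface text tells. Shift numbers are shares of 150 mm and turn numbers shares of 45 degrees, none past 1 either way. Its arguments: {"type":"object","properties":{"series":{"type":"array","items":{"type":"array","items":{"type":"array","items":{"type":"number","minimum":-1,"maximum":1}}}}},"required":["series"]}

```bash
mkdir -p pics; ls
cat > h.py <<'E'
import numpy as np, cv2
from cell import ctrl
def ray(p,uv):
    R=np.array(p["R"]);t=np.array(p["t"])
    d=R.T@np.array([(uv[0]-p["cx"])/p["fx"],(uv[1]-p["cy"])/p["fy"],1]);return -R.T@t,d
def onz(p,uv,z):
    c,d=ray(p,uv);return c+d*(z-c[2])/d[2]
def proj(p,X):
    c=np.array(p["R"])@np.array(X,float)+np.array(p["t"]);return np.array([p["fx"]*c[0]/c[2]+p["cx"],p["fy"]*c[1]/c[2]+p["cy"]])
Z=dict(axis=36,peg=63.5,mark=15,latch=100,latch_place=62,turntable=40,bowl=30,paddle=4,spatula=4)
E
python3 - <<'E'
from h import *
s=ctrl.read_state();print(s)
for n in("scene","top"):
    p=ctrl.get_image(n);cv2.imwrite(f"pics/{n}0.png",p["img"][:,:,::-1])
    print(n,"cam",ray(p,(320,200))[0])
    for k in Z:
        for r in ctrl.recognise(p,k)[:2]:
            print(k,np.round(r["centre"]),round(r["score"],2),onz(p,r["centre"],Z[k]).round())
E
```

```text
pics
{'clock': 0.0, 'qpos': array([-1.32980598,  0.6293615 ,  0.03842236,  1.51839781, -0.02699819,
        0.99632873, -0.02003821]), 'qd': array([ 0.00040406,  0.00039842, -0.00119486, -0.00019144, -0.00043028,
       -0.0018177 ,  0.00075461]), 'tau': array([-2.09319915e-04, -5.63411021e+01,  1.22652289e+00, -1.93443114e+01,
        1.10809982e-02,  1.04328868e-02,  1.27588888e-05]), 'eef_pos': array([196.05166488, 618.99225432, 206.26931251]), 'tool_rot': array([-3.13961477e+00,  1.78895599e-05,  2.83478027e+00]), 'force': array([ 0.20919817, -0.44996167,  0.03351807]), 'torque': array([ 0.02531194, -0.03784984, -0.03185708]), 'gripper_force': 0.0, 'width': 85.17081748102396}
scene cam [1439.24978985 -248.87930651  788.08471577]
axis [353. 221.] 0.89 [606. -11.  36.]
peg [347. 224.] 0.78 [644. -36.  64.]
mark [351. 220.] 0.69 [575.  -7.  15.]
latch [430. 176.] 0.54 [532. 208. 100.]
latch_place [350. 220.] 0.82 [630. -24.  62.]
bowl [224. 180.] 0.84 [ 372. -326.   30.]
paddle [252. 275.] 0.9 [ 716. -268.    4.]
spatula [192. 232.] 0.7 [ 549. -409.    4.]
top cam [ 435.89509047  -59.07534979 1149.58757297]
axis [291. 195.] 0.67 [579.  -6.  36.]
peg [294. 192.] 0.75 [586. -18.  64.]
mark [289. 197.] 0.75 [577.  -1.  15.]
latch [205. 203.] 0.58 [542. 225. 100.]
latch_place [293. 196.] 0.76 [572. -15.  62.]
turntable [292. 192.] 0.78 [587. -11.  40.]
turntable [292. 197.] 0.28 [574.  -9.  40.]
bowl [402. 258.] 0.91 [ 403. -336.   30.]
bowl [426. 211.] 0.71 [ 544. -408.   30.]
paddle [374. 156.] 0.77 [ 712. -257.    4.]
paddle [296. 193.] 0.28 [590. -19.   4.]
spatula [424. 213.] 0.57 [ 540. -412.    4.]
```

Run:
```python
import cv2
a=cv2.imread("pics/top0.png")[100:290,160:400];cv2.imwrite("pics/top0c.png",cv2.resize(a,None,fx=3.1,fy=3.1,interpolation=2))
a=cv2.imread("pics/scene0.png")[120:320,240:480];cv2.imwrite("pics/scene0c.png",cv2.resize(a,None,fx=3,fy=3,interpolation=2))
```

```text
(no output)
```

View pics/top0c.png

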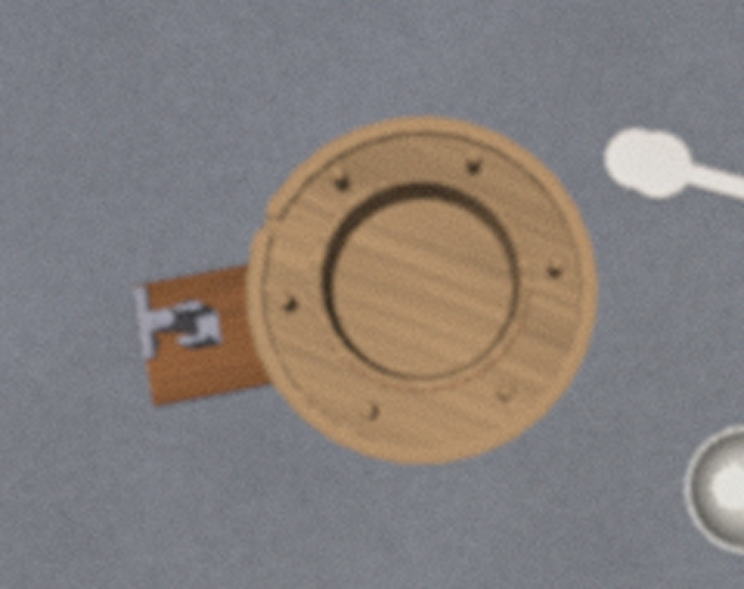

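View pics/scene0c.png

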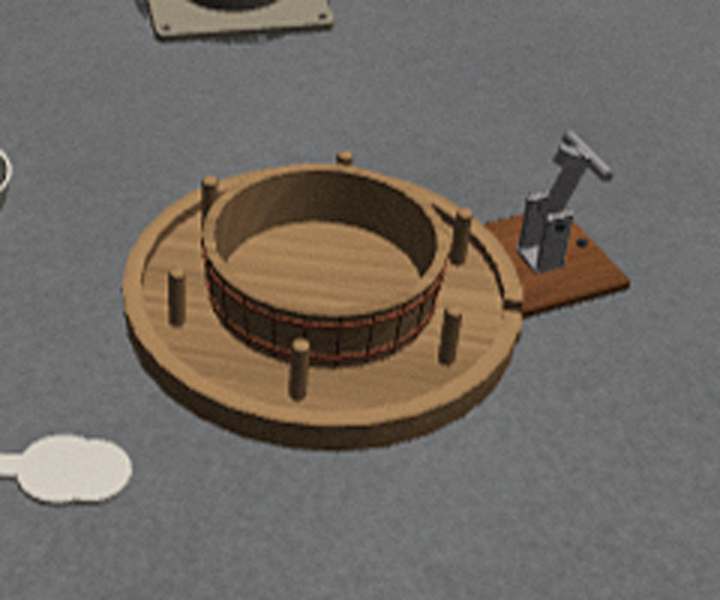

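Run:
```python
from h import *
p=ctrl.get_image("top");s=ctrl.get_image("scene")
T=lambda u,v,z:onz(p,(160+(u+.5)/3.1-.5,100+(v+.5)/3.1-.5),z)[:2]
S=lambda u,v,z:onz(s,(240+(u+.5)/3-.5,120+(v+.5)/3-.5),z)[:2]
L=[T(248,290,48),T(597,290,48),T(422,116,48),T(422,464,48)]
ax=np.mean(L,0);print("axis rim",ax, np.array(L).round(1).tolist())
pg=np.array([T(*q,88) for q in[(342,180),(474,163),(555,270),(291,302),(371,408),(507,391)]])
A=np.c_[2*pg,np.ones(6)];c=np.linalg.lstsq(A,(pg**2).sum(1),rcond=None)[0][:2];print("peg centre",c,"mean",pg.mean(0))
def pol(n,X):
    d=X-ax;print(n,X.round(1),"r",np.hypot(*d).round(1),"ang",np.arctan2(d[1],d[0]).round(4))
for q in pg:pol("peg",q)
pol("notch",T(269,225,48));pol("bar",T(146,322,117));pol("cheeks",T(203,323,72))
a,b=T(137,286,15),T(155,405,15);pol("tongue end",(a+b)/2)
pol("stud S",S(582,243,15));pol("bar S",S(587,155,117));pol("notch S",S(513,305,48));pol("rimS",S(513,303,48))
```

```text
axis rim [585.06425296 -21.71793   ] [[578.6, 141.7], [588.7, -186.3], [751.7, -15.5], [421.3, -26.7]]
peg centre [583.48647823 -23.92951914] mean [583.05187406 -23.81234072]
peg [677.6  54. ] r 119.5 ang 0.6859
peg [697.5 -66.4] r 121.0 ang -0.378
peg [ 600.3 -143. ] r 122.3 ang -1.4456
peg [563.7  95.2] r 118.9 ang 1.7518
peg [470.3  19.4] r 121.9 ang 2.7977
peg [ 489.  -102.1] r 125.3 ang -2.4453
notch [641.1 125.2] r 157.2 ang 1.2065
bar [538.7 216.4] r 242.6 ang 1.763
cheeks [543.8 176.7] r 202.6 ang 1.7757
tongue end [526.6 242.3] r 270.4 ang 1.7888
stud S [532.6 232.6] r 259.7 ang 1.7744
bar S [537.6 217.1] r 243.4 ang 1.767
notch S [640.5 126.3] r 158.1 ang 1.2126
rimS [638.1 127.1] r 158.0 ang 1.2285
```

The pictures show the turntable centred at about (585, -22). The latch is parked at bearing 1.77 and the notch is at bearing 1.21, so the turntable angle is about -0.56. First I close the gripper and turn it, then move to the outer side of the latch.

Call:
step_arm(series=[[[0,0,0.17,0,0,0,1],[0,0,0.17,0,0,0,1],[0,0,0.17,0,0,0,1],[0,0,0.17,0,0,0,1],[0,0,0.17,0,0,0,1],[0,0,0.17,0,0,0,1],[0,0,0.17,0,0,0,1],[0,0,0.17,0,0,0,1]]])

```text
clock: 1.9
eef_pos: [196.2, 619.7, 207.2]
tool_rot: [-3.141, -0.0, 1.761]
force: [0.3, -0.4, 0.6]
width: -0.2
gripper_force: 0.0
```

Call:
step_arm(series=[[[0,0,0,-0.23,0.14,0,1],[0,0,0,-0.23,0.14,0,1],[0,0,0,-0.23,0.14,0,1],[0,0,0,-0.23,0.14,0,1],[0,0,0,-0.23,0.14,0,1],[0,0,0,-0.23,0.14,0,1],[0,0,0,-0.23,0.14,0,1],[0,0,0,-0.23,0.14,0,1],[0,0,0,-0.23,0.14,0,1],[0,0,0,-0.23,0.14,0,1],[0,0,0,-0.23,0.14,0,1],[0,0,0,0,0,0,1]]])

```text
clock: 3.1
eef_pos: [501.7, 285.6, 207.8]
tool_rot: [3.138, 0.004, 1.757]
force: [-0.2, -0.7, -0.3]
width: 0.5
gripper_force: 0.0
```

Call:
step_arm(series=[[[0,0,0,-0.045,0.03,0.139,1],[0,0,0,-0.045,0.03,0.139,1],[0,0,0,-0.045,0.03,0.139,1],[0,0,0,-0.045,0.03,0.139,1],[0,0,0,-0.045,0.03,0.139,1],[0,0,0,0,0,0,1]]])

```text
clock: 3.7
eef_pos: [524.0, 262.1, 100.6]
tool_rot: [-3.137, 0.002, 1.765]
force: [-0.6, -0.4, 0.8]
width: -0.0
gripper_force: 0.0
```

Run:
```python
from h import *
o=[]
for n in("top","scene"):
    p=ctrl.get_image(n);a=p["img"][:,:,::-1];t=proj(p,ctrl.read_state()["eef_pos"]);print(n,t)
    u,v=t.astype(int);o.append(cv2.resize(a[max(0,v-60):v+60,u-60:u+60],(400,400),interpolation=2))
cv2.imwrite("pics/b1.png",np.hstack(o))
```

```text
top [190.73098704 208.74836791]
scene [449.73989377 171.47489304]
```

View pics/b1.png

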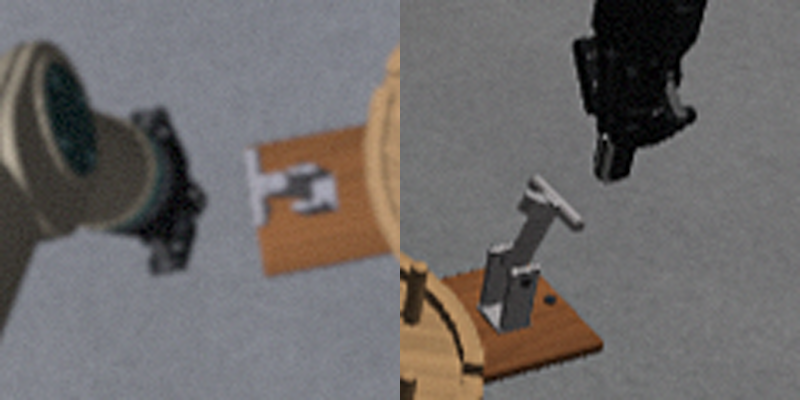

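The finger stands outside the crossbar and on its line. I now push slowly inward.

Call:
step_arm(series=[[[0,0,0,-0.067,0.01,0,1],[0,0,0,-0.067,0.01,0,1],[0,0,0,-0.027,0,0,1],[0,0,0,-0.027,0,0,1],[0,0,0,-0.027,0,0,1],[0,0,0,-0.027,0,0,1],[0,0,0,-0.027,0,0,1]]])

```text
clock: 4.5
eef_pos: [536.1, 224.5, 102.9]
tool_rot: [-3.141, -0.0, 1.767]
force: [0.2, 0.9, 0.9]
width: 0.1
gripper_force: 0.0
```

Call:
step_arm(series=[[[0,0,0,-0.027,0,0,1],[0,0,0,-0.027,0,0,1],[0,0,0,-0.027,0,0,1],[0,0,0,-0.027,0,0,1]]])

```text
clock: 4.9
eef_pos: [539.4, 208.4, 102.9]
tool_rot: [-3.142, 0.0, 1.767]
force: [0.4, -0.2, 0.3]
width: -0.2
gripper_force: 0.0
```

Call:
step_arm(series=[[[0,0,0,-0.027,0,0,1],[0,0,0,-0.027,0,0,1],[0,0,0,-0.027,0,0,1],[0,0,0,-0.027,0,0,1],[0,0,0,0,0,0,1],[0,0,0,0,0,0,1],[0,0,0,0,0,0,1]]])

```text
clock: 5.6
eef_pos: [542.6, 192.8, 103.6]
tool_rot: [3.141, -0.0, 1.766]
force: [-1.3, -0.9, 6.7]
width: -0.0
gripper_force: 3.3
```

Run:
```python
from h import *
p=ctrl.get_image("scene");a=p["img"][:,:,::-1]
cv2.imwrite("pics/b2.png",cv2.resize(a[130:250,370:490],(480,480),interpolation=2))
```

```text
(no output)
```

View pics/b2.png

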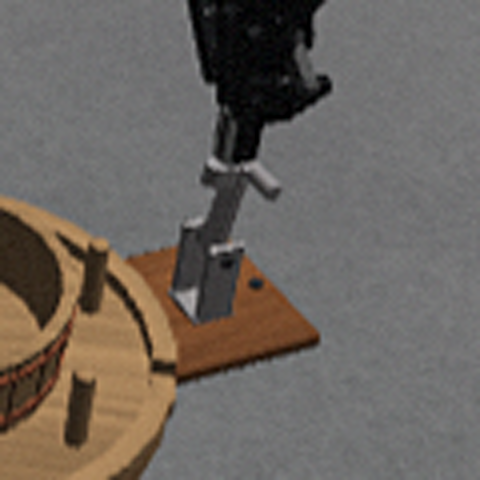

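Run:
```python
from h import *
p=ctrl.get_image("scene");s=ctrl.read_state();print(s["force"],s["torque"],s["eef_pos"])
e=np.array([np.cos(1.767),np.sin(1.767)]);A=np.array([584.5,-22.3]);f=lambda q:((q-[370,130])*4).round()
for th in(1.95,1.8,1.65,1.5,1.35):
    r=215-62*np.cos(-(th+.106));r=215-62*np.cos(th+.106)
    print(th,round(r),round(62+62*np.sin(th+.106)),f(proj(p,[*(A+e*r),62+62*np.sin(th+.106)])))
print("pin",f(proj(p,[*(A+e*215),62])),"tip",f(proj(p,s["eef_pos"])))
a=p["img"][:,:,::-1];cv2.imwrite("pics/b3.png",cv2.resize(a[155:215,400:460],(600,600),interpolation=2))
p=ctrl.get_image("top");a=p["img"][:,:,::-1]
```

```text
[-1.18763688 -0.34309222  6.74734785] [-0.13588231  0.35132403 -0.00437523] [542.5847231  192.84564684 103.55106203]
1.95 244 117 [261. 165.]
1.8 235 121 [250. 163.]
1.65 226 123 [239. 162.]
1.5 217 124 [226. 164.]
1.35 208 124 [214. 167.]
pin [208. 242.] tip [225. 190.]
```

View pics/b3.png

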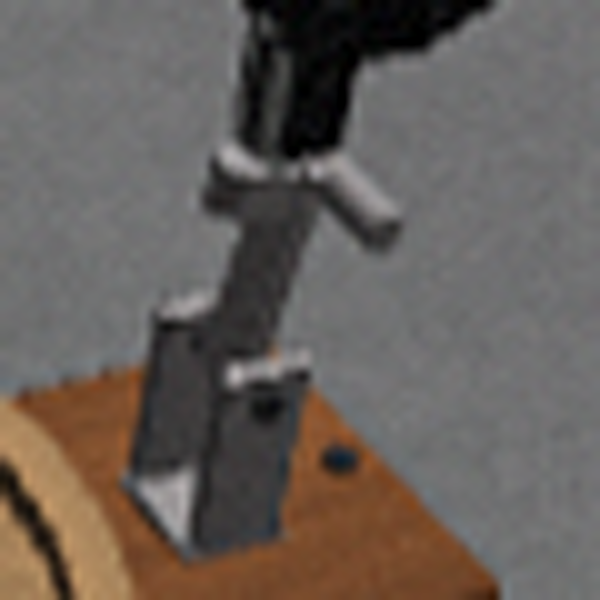

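The picture shows the finger tip on top of the bar (about 6.7 N upward), and the latch is only slightly moved. The tip is higher than the reading suggests, so I lift, back out, go lower and check.

Call:
step_arm(series=[[[0,0,0,0,0,-0.1,1],[0,0,0,0,0,-0.15,1],[0,0,0,0.13,0,0,1],[0,0,0,0.13,0,0,1],[0,0,0,0.13,0,0,1],[0,0,0,0,0,0.13,1],[0,0,0,0,0,0.13,1],[0,0,0,0,0,0.12,1],[0,0,0,0,0,0,1]]])

```text
clock: 6.65
eef_pos: [529.1, 249.6, 81.0]
tool_rot: [-3.137, 0.001, 1.767]
force: [-0.1, -1.0, -0.3]
width: 0.1
gripper_force: 0.0
```

Run:
```python
from h import *
s=ctrl.read_state();o=[]
for n in("top","scene"):
    p=ctrl.get_image(n);a=p["img"][:,:,::-1].copy();t=proj(p,s["eef_pos"]);print(n,t)
    u,v=(int(t[0])+(20 if n=="top" else -10),int(t[1]));v0=max(0,v-40)
    c=cv2.resize(a[v0:v0+80,u-40:u+40],(400,400),interpolation=2)
    cv2.circle(c,(int((t[0]-u+40.5)*5),int((t[1]-v0+.5)*5)),3,(0,0,255),-1);o.append(c)
cv2.imwrite("pics/b4.png",np.hstack(o))
```

```text
top [197.99155858 207.98106957]
scene [443.55016626 179.65795284]
```

View pics/b4.png

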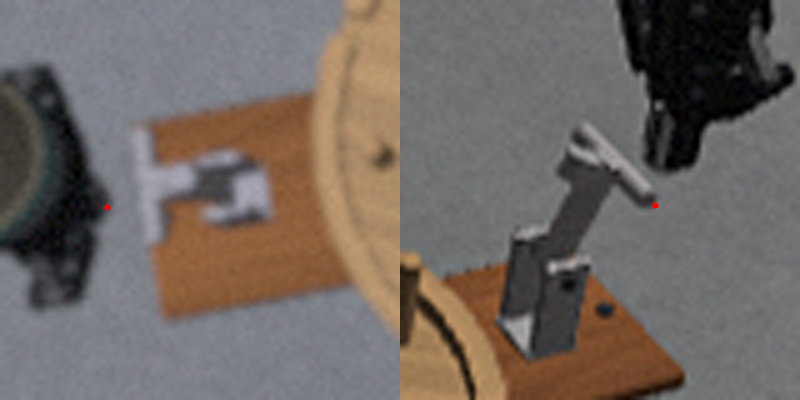

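The latch is back in park, and the tip lies about 18 mm above the stated TCP, now below the bar's height. I push again and watch the force.

Call:
step_arm(series=[[[0,0,0,-0.04,0,0,1],[0,0,0,-0.027,0,0,1],[0,0,0,-0.027,0,0,1],[0,0,0,-0.027,0,0,1],[0,0,0,-0.027,0,0,1],[0,0,0,-0.027,0,0,1]]])

```text
clock: 7.35
eef_pos: [536.3, 224.4, 83.6]
tool_rot: [3.141, -0.0, 1.767]
force: [-0.2, 0.3, 0.2]
width: 0.1
gripper_force: 0.3
```

Call:
step_arm(series=[[[0,0,0,-0.027,0,0,1],[0,0,0,-0.027,0,0,1],[0,0,0,-0.027,0,0,1],[0,0,0,-0.027,0,0,1]]])

```text
clock: 7.75
eef_pos: [539.4, 208.1, 83.4]
tool_rot: [-3.141, 0.0, 1.767]
force: [-0.5, -0.2, 1.3]
width: 0.1
gripper_force: 0.0
```

Call:
step_arm(series=[[[0,0,0,-0.027,0,0,1],[0,0,0,-0.027,0,0,1],[0,0,0,-0.027,0,0,1],[0,0,0,-0.027,0,0,1]]])

```text
clock: 8.15
eef_pos: [542.5, 192.3, 83.4]
tool_rot: [-3.142, 0.0, 1.767]
force: [-0.6, 0.1, 0.0]
width: 0.0
gripper_force: 0.0
```

Run:
```python
from h import *
s=ctrl.read_state();p=ctrl.get_image("scene");a=p["img"][:,:,::-1]
cv2.imwrite("pics/b5.png",cv2.resize(a[140:220,390:470],(480,480),interpolation=2))
```

```text
(no output)
```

View pics/b5.png

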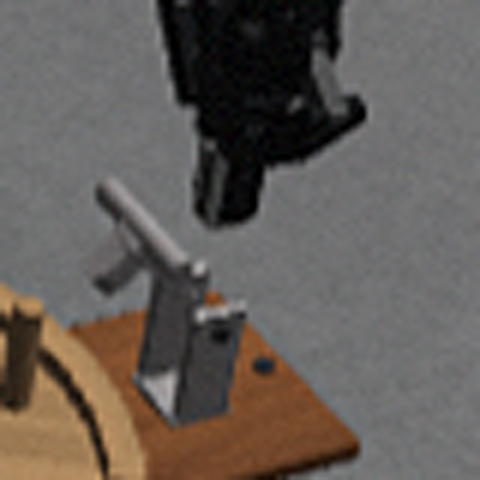

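The latch is swinging down toward the rim. Next I rise and travel to the peg at bearing -0.36.

Call:
step_arm(series=[[[0,0,0,0,0,-0.26,1],[0,0,0,0,0,-0.26,1],[0,0,0,0,0,-0.26,1],[0,0,0,-0.23,0.064,0,1],[0,0,0,-0.23,0.064,0,1],[0,0,0,-0.23,0.064,0,1],[0,0,0,-0.23,0.064,0,1],[0,0,0,-0.23,0.064,0,1],[0,0,0,-0.23,0.064,0,1],[0,0,0,-0.23,0.064,0,1],[0,0,0,-0.23,0.064,0,1],[0,0,0,-0.23,0.064,0,1]]])

```text
clock: 9.4
eef_pos: [688.0, -96.3, 200.3]
tool_rot: [-3.141, -0.0, 1.767]
force: [1.2, 0.8, 0.1]
width: 0.3
gripper_force: 0.0
```

Call:
step_arm(series=[[[0,0,0.173,0,0,0,1],[0,0,0.173,0,0,0,1],[0,0,0.173,0,0,0,1],[0,0,0.173,0,0,0,1],[0,0,0.173,0,0,0,1],[0,0,0.173,0,0,0,1],[0,0,0,0,0,0,1]]])

```text
clock: 10.1
eef_pos: [687.5, -94.8, 200.1]
tool_rot: [-3.141, 0.001, 0.951]
force: [-0.1, 0.7, -0.3]
width: -0.1
gripper_force: 0.0
```

Run:
```python
from h import *
s=ctrl.read_state();o=[]
for n in("top","scene"):
    p=ctrl.get_image(n);a=p["img"][:,:,::-1].copy();t=proj(p,s["eef_pos"]);print(n,t)
    u0,v0=(200,100) if n=="top" else (280,100)
    c=cv2.resize(a[v0:v0+160,u0:u0+160],(400,400),interpolation=2)
    cv2.circle(c,(int((t[0]-u0+.5)*2.5),int((t[1]-v0+.5)*2.5)),2,(0,0,255),-1);o.append(c)
cv2.imwrite("pics/b6.png",np.hstack(o))
```

```text
top [324.17463668 145.8954928 ]
scene [327.11774764 191.86715831]
```

View pics/b6.png

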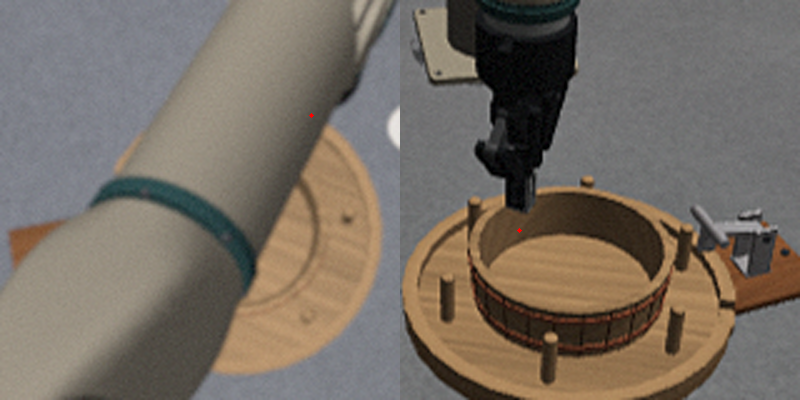

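The latch lies on the rim and the tip is laterally right. I descend between the pegs.

Call:
step_arm(series=[[[0,0,0,0,0,0.24,1],[0,0,0,0,0,0.24,1],[0,0,0,0,0,0.2,1],[0,0,0,0,0,0.12,1],[0,0,0,0,0,0.12,1],[0,0,0,0,0,0.11,1],[0,0,0,0,0,0,1]]])

```text
clock: 10.9
eef_pos: [685.8, -94.5, 43.4]
tool_rot: [-3.137, 0.002, 0.953]
force: [0.2, -0.4, 0.0]
width: -0.2
gripper_force: 0.0
```

Call:
step_arm(series=[[[0,0,-0.03,0.02,0,0,1],[0,0,-0.03,0.02,0,0,1],[0,0,-0.03,0.02,0,0,1],[0,0,-0.03,0.02,0,0,1],[0,0,-0.03,0.02,0,0,1],[0,0,-0.03,0.02,0,0,1],[0,0,-0.03,0.02,0,0,1],[0,0,-0.03,0.02,0,0,1],[0,0,-0.03,0.02,0,0,1]]])

```text
clock: 11.8
eef_pos: [701.3, -72.3, 46.1]
tool_rot: [3.141, 0.001, 1.165]
force: [-1.9, -2.9, 3.9]
width: 0.2
gripper_force: 1.8
```

```bash
cat > st.py <<'E'
from h import *
s=ctrl.read_state();d=s["eef_pos"][:2]-[584.5,-22.3];a=np.arctan2(d[1],d[0])
print("r",np.hypot(*d),"ang",a,"yaw",s["tool_rot"][2],"ideal yaw",a+np.pi/2,"Ft",s["force"][:2]@[-np.sin(a),np.cos(a)],s["force"])
E
python3 st.py
```

```text
r 127.0241506421199 ang -0.40482722219129735 yaw 1.16484007512343 ideal yaw 1.1659691046035991 Ft -3.4323262593073056 [-1.92503158 -2.90928998  3.9456341 ]
```

Call:
step_arm(series=[[[0,0,-0.03,0.02,0,0,1],[0,0,-0.03,0.02,0,0,1],[0,0,-0.03,0.02,0,0,1],[0,0,-0.03,0.02,0,0,1],[0,0,-0.03,0.02,0,0,1],[0,0,-0.03,0.02,0,0,1],[0,0,-0.03,0.02,0,0,1],[0,0,-0.03,0.02,0,0,1]]])

```text
clock: 12.6
eef_pos: [708.8, -48.8, 45.9]
tool_rot: [-3.141, -0.0, 1.354]
force: [-2.0, -3.6, 2.1]
width: -0.2
gripper_force: 1.8
```

```bash
cat >> st.py <<'E'
import sys
p=ctrl.get_image("scene");a=p["img"][:,:,::-1]
if len(sys.argv)>1: cv2.imwrite(sys.argv[1],cv2.resize(a[130:250,290:470],(720,480),interpolation=2))
# peg tops visible near latch: recognise
E
python3 st.py pics/b7.png
```

```text
r 127.08431713476699 ang -0.2097841882386929 yaw 1.353889819277105 ideal yaw 1.3610121385562037 Ft -3.9071107412637067 [-1.95509729 -3.57841769  2.10546395]
```

View pics/b7.png

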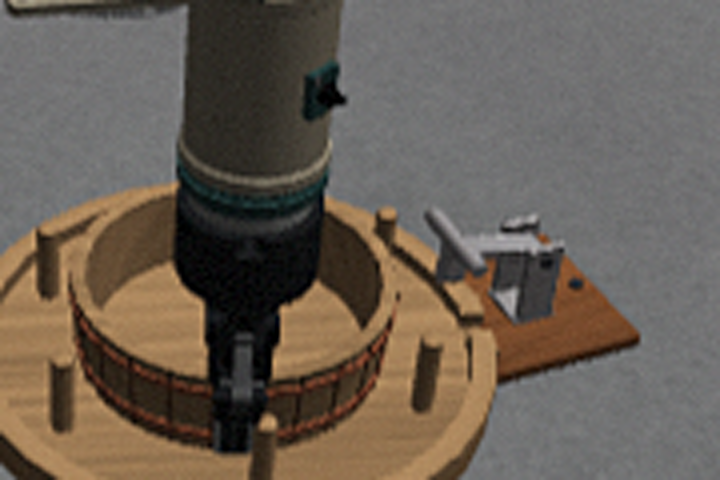

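The turntable is turning steadily at about 4 N; the notch is still about 0.25 rad short of the nose.

Call:
step_arm(series=[[[0,0,-0.03,0.02,0,0,1],[0,0,-0.03,0.02,0,0,1],[0,0,-0.03,0.02,0,0,1],[0,0,-0.03,0.02,0,0,1],[0,0,-0.03,0.02,0,0,1],[0,0,-0.03,0.02,0,0,1]]])

```text
clock: 13.25
eef_pos: [711.4, -31.0, 45.8]
tool_rot: [-3.141, -0.0, 1.495]
force: [-1.3, -4.2, 1.5]
width: 0.2
gripper_force: 1.9
```

Call:
step_arm(series=[[[0,0,-0.01,0.008,0,0,1],[0,0,-0.01,0.008,0,0,1],[0,0,-0.01,0.008,0,0,1]]])

```text
clock: 13.55
eef_pos: [711.6, -27.7, 45.8]
tool_rot: [-3.141, 0.0, 1.517]
force: [-1.6, -2.8, 2.0]
width: 0.2
gripper_force: 1.8
```

```bash
python3 st.py
```

```text
r 127.24575026043345 ang -0.04281671325967397 yaw 1.517324008341653 ideal yaw 1.5279796135352226 Ft -2.830578888093509 [-1.58543305 -2.76525094  1.95149538]
```

Call:
step_arm(series=[[[0,0,-0.01,0.006,0,0,1],[0,0,-0.01,0.006,0,0,1],[0,0,-0.01,0.006,0,0,1],[0,0,-0.01,0.006,0,0,1],[0,0,-0.01,0.006,0,0,1]]])

```text
clock: 14.1
eef_pos: [711.8, -23.1, 45.8]
tool_rot: [-3.141, 0.0, 1.557]
force: [-2.4, -4.2, 0.7]
width: 0.1
gripper_force: 1.8
```

Call:
step_arm(series=[[[0,0,-0.01,0.006,0,0,1],[0,0,-0.01,0.006,0,0,1],[0,0,-0.01,0.006,0,0,1]]])

```text
clock: 14.4
eef_pos: [712.2, -20.0, 45.8]
tool_rot: [3.142, -0.0, 1.58]
force: [-2.0, -2.9, -0.3]
width: -0.2
gripper_force: 1.4
```

Call:
step_arm(series=[[[0,0,-0.01,0.006,0,0,1],[0,0,-0.01,0.006,0,0,1]]])

```text
clock: 14.6
eef_pos: [712.4, -18.0, 45.9]
tool_rot: [3.141, -0.001, 1.596]
force: [-0.9, -1.3, -0.5]
width: 0.0
gripper_force: 1.0
```

Call:
step_arm(series=[[[0,0,-0.008,0.005,0,0,1],[0,0,-0.008,0.005,0,0,1]]])

```text
clock: 14.8
eef_pos: [712.5, -16.4, 46.0]
tool_rot: [3.141, -0.001, 1.609]
force: [-0.9, -1.8, -0.6]
width: -0.1
gripper_force: 1.2
```

Call:
step_arm(series=[[[0,0,-0.008,0.005,0,0,1],[0,0,-0.008,0.005,0,0,1]]])

```text
clock: 15.0
eef_pos: [712.6, -15.9, 46.1]
tool_rot: [3.14, 0.0, 1.621]
force: [0.5, -2.1, -2.0]
width: 0.5
gripper_force: 1.2
```

Call:
step_arm(series=[[[0,0,-0.008,0.005,0,0,1],[0,0,-0.008,0.005,0,0,1]]])

```text
clock: 15.2
eef_pos: [712.4, -14.2, 46.0]
tool_rot: [3.141, 0.0, 1.634]
force: [0.6, -3.3, -1.6]
width: 0.3
gripper_force: 1.2
```

Call:
step_arm(series=[[[0,0,-0.008,0.005,0,0,1]]])

```text
clock: 15.3
eef_pos: [712.5, -14.1, 46.1]
tool_rot: [3.14, 0.001, 1.64]
force: [1.7, -4.8, -2.1]
width: 0.1
gripper_force: 2.2
```

Call:
step_arm(series=[[[0,0,-0.008,0.005,0,0,1]]])

```text
clock: 15.4
eef_pos: [712.5, -14.1, 46.1]
tool_rot: [3.14, 0.002, 1.646]
force: [2.9, -5.7, -3.2]
width: 0.3
gripper_force: 2.8
```

Run:
```python
from h import *
print(ctrl.read_state()["force"])
p=ctrl.get_image("scene");a=p["img"][:,:,::-1]
cv2.imwrite("pics/b8.png",cv2.resize(a[160:230,370:450],(640,560),interpolation=2))
```

```text
[ 2.8591755  -5.65020875 -3.20882868]
```

View pics/b8.png

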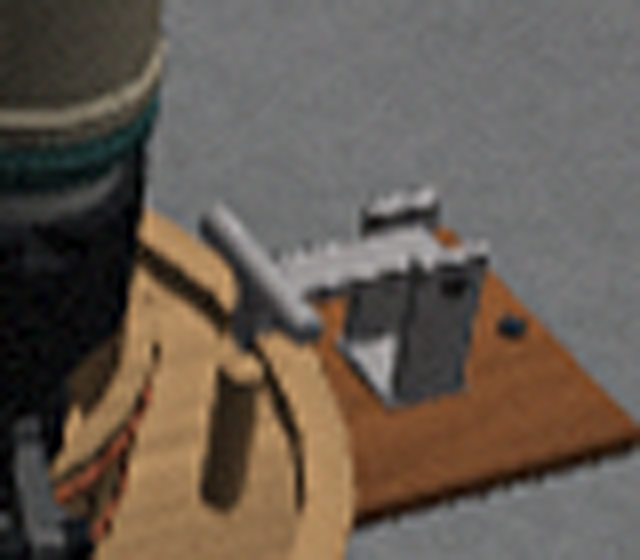

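The table has stopped dead at y = -14.1, and the nose looks down in the rim. I now build up to about 10 N, easing the side load.

Call:
step_arm(series=[[[0,0,0,0.008,0.008,0.005,1],[0,0,0,0.006,0,0,1]]])

```text
clock: 15.65
eef_pos: [712.7, -14.0, 45.9]
tool_rot: [-3.141, 0.004, 1.645]
force: [1.2, -8.5, 1.4]
width: -0.2
gripper_force: 4.1
```

Call:
step_arm(series=[[[0,0,0,0.006,0.004,0.004,1]]])

```text
clock: 15.75
eef_pos: [712.9, -14.0, 45.6]
tool_rot: [-3.141, 0.005, 1.644]
force: [-3.0, -9.3, 6.4]
width: -0.1
gripper_force: 4.6
```

Call:
step_arm(series=[[[0,0,0,0.007,-0.004,-0.006,1],[0,0,0,0,0,0,1],[0,0,0,0,0,0,1]]])

```text
clock: 16.05
eef_pos: [712.9, -14.0, 45.8]
tool_rot: [3.141, 0.006, 1.643]
force: [1.1, -10.0, -1.4]
width: -0.1
gripper_force: 4.9
```

Call:
step_arm(series=[[[0,0,0,0,0,0,1],[0,0,0,0,0,0,1],[0,0,0,0,0,0,1],[0,0,0,0,0,0,1],[0,0,0,0,0,0,1],[0,0,0,0,0,0,1]]])

```text
clock: 16.65
eef_pos: [712.8, -14.0, 45.8]
tool_rot: [3.141, 0.006, 1.643]
force: [1.2, -10.0, -1.6]
width: 0.4
gripper_force: 4.9
```

It holds at 10 N with no movement. I let go, back off and rise.

Call:
step_arm(series=[[[0,0,0,-0.03,0,0,1],[0,0,0,-0.03,0,0,1],[0,0,0,-0.04,0,0,1],[0,0,0,-0.04,0,0,1],[0,0,0,0,0,-0.1,1],[0,0,0,0,0,-0.2,1],[0,0,0,0,0,-0.25,1],[0,0,0,0,0,-0.25,1],[0,0,0,0,0,-0.25,1],[0,0,0,0,0,0,1]]])

```text
clock: 17.65
eef_pos: [718.4, -29.7, 211.2]
tool_rot: [3.129, 0.001, 1.646]
force: [0.6, -0.5, 0.3]
width: -0.3
gripper_force: 0.0
```

Run:
```python
from h import *
print(ctrl.read_state()["force"])
p=ctrl.get_image("scene");a=p["img"][:,:,::-1].copy()
e=np.array([np.cos(1.767),np.sin(1.767)]);A=np.array([584.5,-22.3])
for th,c in((0,(0,255,0)),(.17,(0,0,255))):
    r=215-62*np.cos(th+.106);X=A+e*r;t=np.array([-e[1],e[0]])*32;z=62+62*np.sin(th+.106)
    print(th,z,[((proj(p,[*(X+k*t),z])-[370,160]+.5)*8).round() for k in(-1,0,1)])
cv2.imwrite("pics/b9.png",cv2.resize(a[160:230,370:450],(640,560),interpolation=2))
```

```text
[ 0.58669612 -0.45579093  0.2702957 ]
0 68.55969974698273 [array([307., 330.]), array([257., 272.]), array([210., 216.])]
0.17 78.89557202563255 [array([317., 303.]), array([267., 245.]), array([219., 189.])]
```

View pics/b9.png

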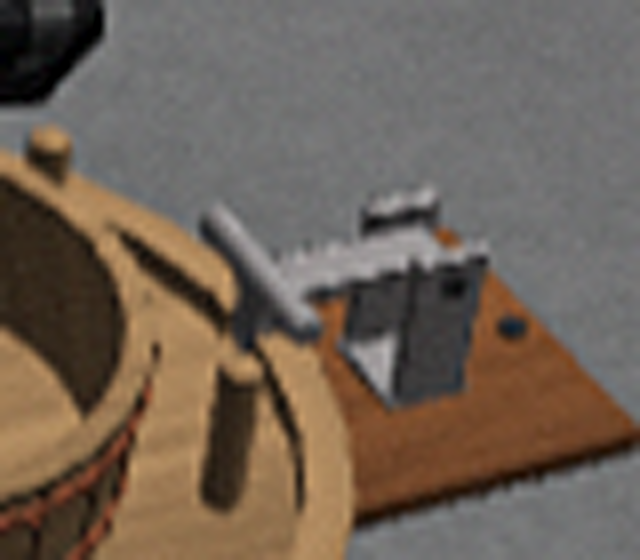

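The bar's ends, seen at about (210, 215) and (310, 328), match the locked prediction at angle 0 ((210, 216) and (307, 330)), not the on-rim one. The latch is fully seated and the robot touches nothing.

```bash
python3 -c "
from cell import ctrl
print(ctrl.finish_job())"
```

```text
the job is handed in; nothing more can be done
None
```

The job is handed in: the latch was folded onto the rim (second try; the first slid onto the crossbar at about 7 N), the turntable was turned until the nose dropped fully into the notch, and the lock held 10 N for about 0.9 s before I backed the arm clear.

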